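# Lock the shorting plunger into the waveguide sample cell

## Task

Close the waveguide sample cell: take the brass shorting plunger by its red knob, lower it into the cell's opening and press it down against the spring until you feel its head seat on the top flange, whose height depends on the shims fitted this time. Holding it down, slide the keeper all the way across under the two lugs so that the plunger stays trapped when you let go. Some 15 to 20 N of push is plenty; do not ram the cell, and leave the other things on the bench alone.

Things in the scene. Friction and masses are not known exactly. Their poses are not given: they have to be found in the camera images.
- cell: Waveguide sample cell, screwed to the bench: dark base plate 92 x 118 x 8 mm, upright aluminium tube, two flanges 80 (x) x 100 (y) mm with brass and copper shims between. Origin: centre of the base's underside; z up, y along the long side of the opening. The opening, 58.4 mm (y) by 29.4 mm (x), goes straight down from the top flange over the origin, edges square.
- lower_flange (a point): Centre of the fixed lower flange's upper face, 46 mm above the bench. On it lie shims, 2 to 18 mm in all, differing each time, then the 8 mm top flange: its upper face is thus 56 to 72 mm above the bench. That height is not measured; find it by touch. Screw heads 3 mm high stand at the top flange's corners. The top flange does not move.
- sample_table (a joint): White spring table inside the opening, in m pushed down: 0 = at rest, its top 38 mm above the bench. It pushes back with 5 N at first and 0.35 N more per mm. With the plunger home it is down by 6 to 22 mm (7 to 13 N), depending on the shims. Home means the head's underside on the top flange; beyond that the force rises steeply.
- plunger: Shorting plunger, loose, about 0.3 kg, standing upright on the bench: brass block 56 (y) x 27 (x) x 40 mm high, chamfered foot; on it a 5 mm thick aluminium head 66 (y) x 38 (x) mm. Origin: centre of the foot's underside; z up. Fits the cell either way round, 1.2 mm play a side. On the spring its head stands clear of the top flange; home, the head lies flat on it.
- keeper (a joint): How far the steel keeper on the plunger's head has slid towards the plunger's +y, in m: 0 = open stop (knob 16 mm off the plunger's middle, to -y), 0.016 = locked stop (knob at the middle). Starts within 2 mm of open; rubs with about 2 N. Open, its tongues pass down beside the lugs; it can be slid under them only with the plunger home, else the tongues strike the lugs.
- tongues (a point): Middle of the keeper's tongue bar, moving with the keeper: two tongues 4 mm thick (45 to 49 mm above the plunger's foot) and 10 mm wide in y, reaching to x = 31 and -31 mm. On the top flange, at the middle of either long side, stands a 15 mm high hooked lug; its lip covers |x| > 22 mm, |y| < 6 mm, underside 11 mm above the flange. Home, the tongues pass 2 mm below the lips.
- knob (a point): Middle of the red knob on the keeper; moves with it; axes as the plunger. A block 24 mm wide (x), 14 mm thick (y), 22 mm high, from 49 to 71 mm above the plunger's foot; this point is 60 mm above the foot. Pinched across its y faces it serves to carry the plunger, press it down and slide the keeper.
- calculator: Grey pocket calculator, 138 x 74 x 15 mm, lying at the left; bystander.
- torque_wrench: Steel torque wrench, 139 x 20 x 14 mm, lying at the front edge; bystander.
- tweezers: Steel tweezers, 122 x 14 x 9 mm, lying at the front edge; bystander.
- attenuator: Black finned attenuator, 69 x 25 x 25 mm, lying behind the cell; bystander.
- coax_adapter: Small coaxial adapter with a red ring, 38 x 23 x 20 mm, lying behind the cell; bystander.

How it is judged:
On the way, in this order (a step that is already met when the one before it is completed fails the run):
1. the plunger's foot is in the cell's opening, with the keeper still open (z of plunger in the frame of cell below 0.048 m and horizontal distance between plunger and cell below 0.004 m and value of joint keeper below 0.006 m), for 0.02 s.
2. the plunger is pressed down against the spring, with the keeper not yet across (value of joint sample_table above 0.004 m and horizontal distance between plunger and cell below 0.004 m and value of joint keeper below 0.008 m), for 0.02 s.
At the end, for the whole second after the job is handed in: The plunger is let go and at rest in the cell, upright (within 0.06 rad) and trapped by the keeper: keeper at least 13 mm across (of 16 mm) and the spring table still held down by more than 2 mm (the plunger may rise about 2 mm from home until the tongues bear on the lugs) (value of joint keeper above 0.013 m and value of joint sample_table above 0.002 m and horizontal distance between plunger and cell below 0.003 m and angle between plunger's own z axis and vertical below 0.06 rad and linear speed of plunger below 0.01 m/s); the robot touches nothing.
It fails at once if the cell is rammed: more than 36 N between plunger (with its keeper) and cell (contact force between plunger and cell above 36 N).
It fails at once if the robot strikes the cell: more than 15 N between robot and cell (contact force between the arm and cell above 15 N).
It fails at once if the plunger is tipped over (angle between plunger's own z axis and vertical above 0.7 rad).
It fails at once if a bystander is moved more than 20 mm (distance of any of calculator, torque_wrench, tweezers, attenuator, coax_adapter from where it was at the start of the episode above 0.02 m).
It also fails if it takes over 72 s, if anything falls off the work surface, if the arm or the gripper's body presses on something with over 40 N, if the wrist force passes 120 N, or if a joint passes its speed limit or range.

## Robot

A 6-joint arm with a two-finger parallel gripper is mounted at the origin on a cart in front of the work surface, level with it; the furniture and walls round the work are solid. World frame = base frame: x ahead of the robot, y to its left, z up, the work surface at z = 0. Lengths are in m, angles in rad, forces in N, time in s.
With the tool pointing down it reaches from about 0.325 to 0.9 m from the base axis. Payload 6.1 kg.
Tool frame: the origin (TCP) lies midway between the tips of the shut fingers; the grasp point (between the pads) lies 19 mm behind it; z points along the fingers, y is the line along which they close (so a half turn about z gives the same grasp; the last joint's range is limited). The gripper opens to 85 mm and grips with 20 to 120 N. Pads are 22 mm wide; open, the fingers measure 114 mm over their backs; the gripper's body (76 mm by 85 mm) begins 54 mm behind the grasp point. The pads swing forward as they close: fully open they stand 13 mm farther back than shut.
Start: joints at [-1.317, 0.22, 1.526, -0, 1.395, -0.126], TCP at [0.232, -0.58, 0.231] pointing down, gripper open.
Joint ranges: [-2.98, 2.98], [-0.91, 2.08], [0.09, 2.57], [-1.24, 4.39], [0.2, 2.65], [-2.68, 2.68]. Speed limits (rad/s): [2.57, 2.57, 3.01, 3.14, 3.14, 3.14].

## Interface

Orientations are given as [roll, pitch, yaw] about the fixed x, y, z axes, in that order (R = Rz(yaw) Ry(pitch) Rx(roll)).
In Python, from plant import movep, move_l, set_joints, gripper_to, hold, inverse_kinematics, observe, get_image, get_calibration, Unreachable, job_done gives the robot as it stands. Calls block until the motion is done:
- movep(position, orientation): joint-space move of the TCP to a pose.
- move_l(position, feed=0.15, rotation=None, max_force=None): straight line of the TCP; rotation=None keeps the orientation; feed is the mean speed in m/s. With max_force (N) it stops when the force on the tool has changed by that much, and returns True; else False.
- set_joints(angles): joint-space move.
- gripper_to(opening, f_grip=None): finger opening in m; f_grip is the grip in N (None keeps the last); returns when the fingers have stopped.
- hold(seconds).
- inverse_kinematics(position, orientation): joint angles nearest the present ones, or None.
- observe(): the state.
- get_image(name): name is "side" or "top" or "wrist"; returns (picture, depth): 420x560x3 uint8, red, green, blue; 420x560 float32, m along the optical axis (not along the pixel's ray), 0 where there is no reading.
- get_calibration(name): a dict with "intrinsics" (3x3 intrinsics, pixels), "world_from_camera" (4x4, takes a point from camera to world coordinates). Camera axes: x right, y down, z forward; pixel columns grow to the right and rows downward; lengths in m; the calibration is good to about 2 mm. A picture is of the moment at which its call begins: read the wrist's pose just before it. get_calibration takes no time and is no camera call; for the wrist camera it gives the pose at the moment of the call.
A pose or a line that the arm cannot do raises Unreachable and nothing moves.
- job_done(): hands the job in; it is judged then, once.
The state is a dict: "time_s": time; "q": joint angles; "joint_velocities": joint speeds; "joint_torque": joint torques, N m; "eef_pos": TCP position; "tcp_rot": TCP orientation; "ft_force": force on the tool from outside, world axes, zero at the start; "torque": the same for the moment, N m; "opening": finger opening in m; "grasp_force": force on a finger pad.
Only numpy, scipy, OpenCV 4.12 (cv2) and the standard library are available. Lean on these libraries where they do the work, as an engineer would, in place of code of your own. Each camera call takes 0.05 s, during which the arm holds its last target. There are 200 camera calls.

## Working session

There is one attempt and no reset: what is moved stays moved. The work goes in short steps, each a Python script; the robot and the scene stay as the last script left them, time stands still between calls to the robot, and variables do not carry over. Pictures are saved under pics/ and viewed, at most 10 in all, crops included, and the job is handed in when it is done.

```bash
mkdir -p pics; ls
cat > h.py <<'E'
import numpy as np, cv2
from plant import *
def snap(n,f):
    im,d=get_image(n); c=get_calibration(n)
    cv2.imwrite('pics/'+f+'.png',im[:,:,::-1]); np.savez('pics/'+f+'.npz',im=im,d=d,K=c['intrinsics'],T=c['world_from_camera'])
    return im,d,np.array(c['intrinsics']),np.array(c['world_from_camera'])
def cloud(d,K,T):
    v,u=np.mgrid[:d.shape[0],:d.shape[1]]
    P=np.stack([(u-K[0,2])/K[0,0]*d,(v-K[1,2])/K[1,1]*d,d],-1)
    return P@T[:3,:3].T+T[:3,3]
E
python3 - <<'E'
from h import *
for n in('top','side'):
    im,d,K,T=snap(n,n+'0'); print(n,K.tolist(),T.round(3).tolist(),(d>0).mean())
print(observe())
E
```

```text
pics
top [[418.5104971149992, 0.0, 275.99006945722425], [0.0, 418.5104971149992, 204.66265034324047], [0.0, 0.0, 1.0]] [[-0.003, -0.992, 0.126, 0.433], [-1.0, -0.0, -0.022, 0.181], [0.022, -0.126, -0.992, 0.989], [0.0, 0.0, 0.0, 1.0]] 0.9959268707482993
side [[464.9191673283796, 0.0, 279.6196000384145], [0.0, 464.9191673283796, 211.24523551281854], [0.0, 0.0, 1.0]] [[-0.53, -0.709, 0.464, -0.023], [-0.848, 0.449, -0.283, 0.504], [-0.008, -0.543, -0.839, 1.069], [0.0, 0.0, 0.0, 1.0]] 0.9958205782312926
{'time_s': 0.1, 'q': array([-1.31705437e+00,  2.21180299e-01,  1.52749873e+00,  2.68369179e-05,
        1.39470777e+00, -1.26083419e-01]), 'joint_velocities': array([-0.0006741 , -0.00458674, -0.00285215,  0.00255823,  0.00103894,
        0.00010481]), 'joint_torque': array([ 1.27461222e-03, -4.98246503e+01, -3.90545905e+01, -1.74896254e-04,
        5.69024793e-03,  5.70616706e-06]), 'eef_pos': array([ 0.23159947, -0.57991495,  0.2302871 ]), 'tcp_rot': array([-3.13981608e+00, -2.51816067e-04,  3.79820430e-01]), 'ft_force': array([-0.1998686 , -0.19774275, -0.88593033]), 'torque': array([0.00582799, 0.04595536, 0.00121824]), 'grasp_force': 0.0, 'opening': 0.0850749999716864}
```

View pics/top0.png

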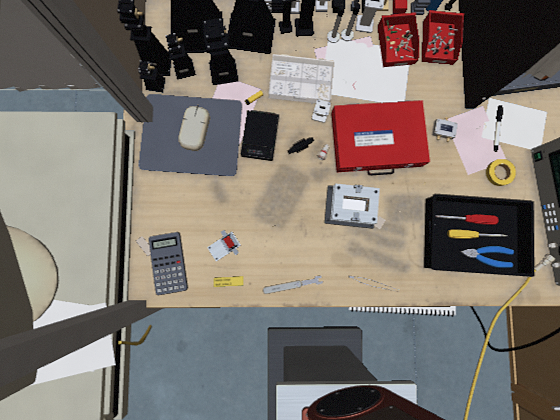

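View pics/side0.png

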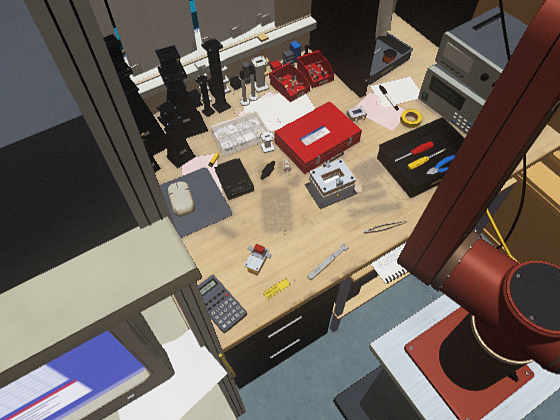

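The top view shows the plunger at about (225,245), with its red knob at (231,240), and the cell's opening at about (355,203). I'll get rough positions from these and take wrist close-ups.

Run:
```python
from h import *
z=np.load('pics/top0.npz'); P=cloud(z['d'],z['K'],z['T'])
for u,v in((231,240),(221,248),(355,203),(333,190),(170,263)): print(u,v,P[v,u].round(3))
k=P[240,231]; 
for name,u,v in(('plg',228,243),('cell',355,203)):
    p=P[v,u]
    movep([p[0]-0.05,p[1],0.30],[np.pi,0,0 if name=='cell' else 0])
    print(observe()['eef_pos'].round(3),observe()['tcp_rot'].round(3))
    im,d,K,T=snap('wrist','w_'+name); print(K[0,0],T.round(3).tolist())
a=cv2.imread('pics/w_plg.png');b=cv2.imread('pics/w_cell.png')
cv2.imwrite('pics/both.png',cv2.resize(np.vstack([a,b]),(400,600)))
```

```text
231 240 [0.471 0.259 0.066]
221 248 [0.455 0.284 0.041]
355 203 [ 0.557 -0.022  0.038]
333 190 [0.586 0.03  0.047]
170 263 [0.421 0.403 0.011]
[0.415 0.265 0.3  ] [ 3.141e+00  0.000e+00 -1.000e-03]
375.6062881179311 [[-0.001, -0.951, -0.309, 0.494], [-1.0, 0.001, -0.001, 0.264], [0.001, 0.309, -0.951, 0.442], [0.0, 0.0, 0.0, 1.0]]
[ 0.507 -0.021  0.3  ] [-3.141  0.     0.   ]
375.6062881179311 [[0.002, -0.951, -0.309, 0.586], [-1.0, -0.001, -0.001, -0.021], [0.0, 0.309, -0.951, 0.442], [0.0, 0.0, 0.0, 1.0]]
```

View pics/both.png

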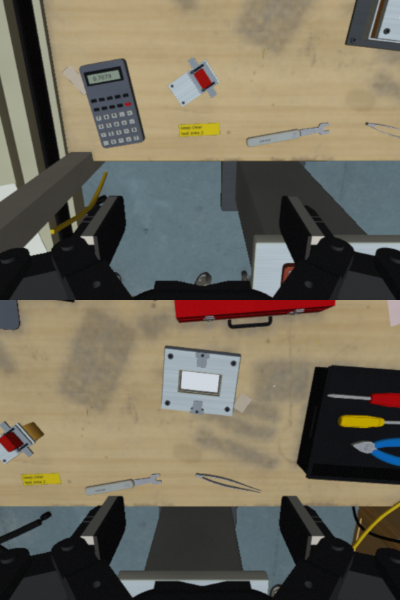

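Wrist views: the plunger is at (270,115) px full-scale, with its head and red knob visible and the tongue bar across. The cell is at (280,115), with its opening white and lugs at the middle of the long sides. Next I'll compute yaws and take matching tool-aligned views of both, so that the calibration error cancels.

```bash
cat >> h.py <<'E'
def rect(m,P):
    xy=P[m][:,:2].astype(np.float32)
    c,s,a=cv2.minAreaRect(xy); b=cv2.boxPoints((c,s,a))
    e=max((b[1]-b[0],b[2]-b[1]),key=np.linalg.norm)
    return np.array(c),sorted(s),np.arctan2(e[1],e[0])  # long-side direction
def big(m):
    n,l,st,_=cv2.connectedComponentsWithStats(m.astype(np.uint8)); return l==1+np.argmax(st[1:,4])
def plane(mask,K,T,z):
    "rect of a pixel mask cast onto plane z"
    v,u=np.nonzero(mask); r=np.stack([(u-K[0,2])/K[0,0],(v-K[1,2])/K[1,1],np.ones(len(u))],-1)@T[:3,:3].T
    return T[:3,3]+r*((z-T[2,3])/r[:,2])[:,None]
E
python3 - <<'E'
from h import *
z=np.load('pics/w_plg.npz'); P=cloud(z['d'],z['K'],z['T']); im=z['im'].astype(int)
H=P[...,2]; near=(np.hypot(P[...,0]-.465,P[...,1]-.265)<.07)
red=big((im[...,0]>120)&(im[...,1]<70)&near)
print('red',red.sum(),np.percentile(H[red],[5,50,95]))
print('knobtop',rect(red&(H>.067),P))
hd=near&(H>.037)&(H<.0475); print('head',rect(hd,P),np.median(P[hd],0))
print('all>.037',rect(near&(H>.037),P))
z=np.load('pics/w_cell.npz'); P=cloud(z['d'],z['K'],z['T']); H=P[...,2]
near=(np.hypot(P[...,0]-.557,P[...,1]+.022)<.09)
h=H[near&(H>.04)]; print(np.histogram(h,np.arange(.04,.1,.002)))
print('flange',rect(big(near&(H>.052)),P))
op=big((np.hypot(P[...,0]-.557,P[...,1]+.022)<.035)&(H<.046)); print('open',op.sum(),rect(op,P),np.median(H[op]))
E
```

```text
red 356 [0.06914445 0.07064883 0.07194801]
knobtop (array([0.47396433, 0.26570785]), [0.0171513594686985, 0.0357605516910553], np.float32(0.3777768))
head (array([0.46121559, 0.27744073]), [0.05793073773384094, 0.06604386866092682], np.float32(-0.99015224)) [0.45342223 0.28774034 0.04471918]
all>.037 (array([0.43539134, 0.27265209]), [0.09163135290145874, 0.10252230614423752], np.float32(0.659123))
(array([  45,   55,   91,   77,   65,  191,  269,   10,    0,   13,   26,
         20,  518, 4836,  793,   98,    3,    2,    0,    7,  270,  286,
         12,    0,    0,    0,    0,    0,    0]), array([0.04 , 0.042, 0.044, 0.046, 0.048, 0.05 , 0.052, 0.054, 0.056,
       0.058, 0.06 , 0.062, 0.064, 0.066, 0.068, 0.07 , 0.072, 0.074,
       0.076, 0.078, 0.08 , 0.082, 0.084, 0.086, 0.088, 0.09 , 0.092,
       0.094, 0.096, 0.098]))
flange (array([ 0.51463002, -0.02152391]), [0.10507053881883621, 0.11216308921575546], np.float32(-0.82741433))
open 1624 (array([ 0.552683  , -0.01799143]), [0.028430098667740822, 0.059625204652547836], np.float32(1.4659243)) 0.03768923315925471
```

Run:
```python
from h import *
for name,p,psi in(('plg',(.466,.273),.577),('cell',(.554,-.02),-.105)):
    t=np.array([np.cos(psi),np.sin(psi)])
    xy=np.array(p)-.04*t
    movep([*xy,.23],[np.pi,0,psi]); hold(.3); o=observe()
    im,d,K,T=snap('wrist','v_'+name); print(o['eef_pos'],o['tcp_rot'],o['time_s'],d[d>0].min())
    q=np.linalg.inv(T)@[*p,.06,1]; uv=(K@q[:3]/q[2])[:2]; print(uv)
    u,v=uv.astype(int); c=im[max(0,v-80):v+80,u-100:u+100,::-1]; cv2.imwrite(f'pics/c_{name}.png',cv2.resize(c,(500,c.shape[0]*500//200)) )
a=cv2.imread('pics/c_plg.png');b=cv2.imread('pics/c_cell.png');n=min(a.shape[0],b.shape[0])
cv2.imwrite('pics/both2.png',cv2.resize(np.hstack([a[-n:],b[-n:]]),(800,int(n*.8))))
```

```text
[0.43307281 0.25045433 0.23022857] [ 3.14144486e+00 -3.71370617e-04  5.75251253e-01] 5.825 0.0713213
[281.70376309 131.79202094]
[ 0.51419861 -0.01481924  0.23005034] [-3.14148922e+00 -7.29714821e-05 -1.03151917e-01] 7.2583 0.071292184
[283.38620724 131.96555   ]
```

View pics/both2.png

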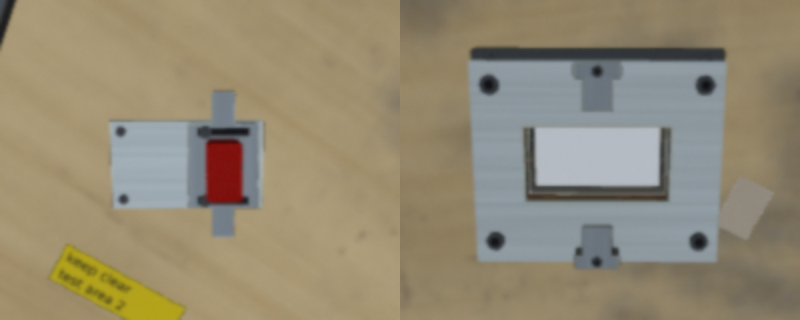

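Both views are well aligned. Left crop: knob at (225,170), with the plunger's -y pointing right. Right crop: opening at (598,163), with lugs above and below. Now the measurement.

Run:
```python
from h import *
def rep(name,m,zp,psi):
    Q=plane(m,K,T,zp)[:,:2]; 
    t=np.array([[np.cos(psi),np.sin(psi)],[np.sin(psi),-np.cos(psi)]]); q=Q@t.T
    print(name,m.sum(),'minrect',rect(np.ones(len(Q),bool),Q))
    lo,hi=np.percentile(q,[1,99],0); c=(lo+hi)/2; print('  tool-frame size',hi-lo,'centre world',c@t)
z=np.load('pics/v_plg.npz'); K,T,im=z['K'],z['T'],z['im'].astype(int); P=cloud(z['d'],K,T);H=P[...,2]
near=np.hypot(P[...,0]-.466,P[...,1]-.273)<.06
red=big((im[...,0]>90)&(im[...,1]<60)&(im[...,2]<70)&near)
rep('red all',red,.071,.577); rep('red top',red&(H>.0685),.071,.577)
print(np.percentile(H[red],[2,10,50,90]))
hd=big(near&(H>.041)&(H<.0475)&(im.min(-1)>120)); rep('head',hd,.045,.577)
hh=big(near&(H>.041)); rep('head+',hh,.045,.577)
z=np.load('pics/v_cell.npz'); K,T,im=z['K'],z['T'],z['im'].astype(int); P=cloud(z['d'],K,T);H=P[...,2]
near=np.hypot(P[...,0]-.554,P[...,1]+.02)<.08
fl=big(near&(H>.0635)&(H<.07)); print('flange h',np.median(H[fl])); rep('flange',big(near&(H>.061)),.067,-.105)
op=big((np.hypot(P[...,0]-.554,P[...,1]+.02)<.045)&(H<.0635)); rep('open',op,np.median(H[fl]),-.105)
tb=big(op&(im.min(-1)>140)); rep('table',tb,.038,-.105)
```

```text
red all 515 minrect (array([0.46887514, 0.26400855]), [0.014495966024696827, 0.02297271601855755], np.float32(0.5766513))
  tool-frame size [0.02219542 0.0136527 ] centre world [0.46832196 0.26415163]
red top 508 minrect (array([0.46855024, 0.26379725]), [0.014495965093374252, 0.022197561338543892], np.float32(0.5766503))
  tool-frame size [0.02219188 0.01365321] centre world [0.46832069 0.2641502 ]
[0.06881843 0.06957692 0.07051051 0.07148728]
head 1718 minrect (array([0.45360357, 0.28616667]), [0.03763457015156746, 0.042825572192668915], np.float32(-0.9950168))
  tool-frame size [0.03763748 0.03559963] centre world [0.45180651 0.28893357]
head+ 21895 minrect (array([0.27366588, 0.14719284]), [0.1837349236011505, 0.44362321496009827], np.float32(-0.9956311))
  tool-frame size [0.17724149 0.42795297] centre world [0.27095166 0.14552379]
flange h 0.06700760792315466
flange 35733 minrect (array([0.34354034, 0.00545904]), [0.17021548748016357, 0.5863903760910034], np.float32(1.4666389))
  tool-frame size [0.16276739 0.55793008] centre world [0.33989621 0.00575871]
open 2574 minrect (array([ 0.55398363, -0.01857239]), [0.028706450015306473, 0.057905904948711395], np.float32(1.4675165))
  tool-frame size [0.0279142  0.05656832] centre world [ 0.5543938  -0.01856806]
table 1781 minrect (array([ 0.55388886, -0.01827483]), [0.02428799495100975, 0.05401618033647537], np.float32(1.4675366))
  tool-frame size [0.0243242  0.05318837] centre world [ 0.55388829 -0.01828184]
```

Run:
```python
from h import *
psi=.5765; k=[.4684,.2640]
movep([*k,.13],[np.pi,0,psi])
print(move_l([*k,.052],feed=.08,max_force=6))
gripper_to(0.0,60); o=observe(); print(o['eef_pos'],o['opening'],o['grasp_force'],o['ft_force'])
move_l([*k,.16],feed=.08); hold(.3); o=observe(); print(o['eef_pos'],o['opening'],o['ft_force'],o['torque'],o['time_s'])
im,d,K,T=snap('wrist','g1'); im2,*_=snap('side','g1s')
cv2.imwrite('pics/g1b.png',np.hstack([cv2.resize(im[:,:,::-1],(480,360)),cv2.resize(im2[170:330,180:320,::-1],(315,360))]))
```

```text
False
[0.46866138 0.26409411 0.05230097] 0.012696732920149867 59.17502403259277 [0.47271795 0.5284866  2.55425825]
[0.46828772 0.26394107 0.15975871] 0.01272145084795909 [ 0.13871637  0.08989795 -2.75023643] [-0.05234215 -0.05825338 -0.006619  ] 12.0417
```

View pics/g1b.png

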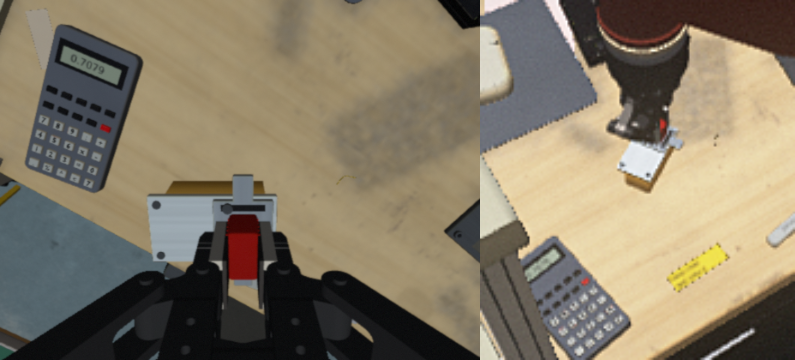

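The plunger is held: the head's far edge runs along row ~195 from column 148 to 277 in the left picture, the tongue bar is at column 243, and the head looks level. Now I'll measure the head's centre relative to the tool.

Run:
```python
from h import *
z=np.load('pics/g1.npz'); K,T,im=z['K'],z['T'],z['im'].astype(int); P=cloud(z['d'],K,T)
psi=.5765; R=np.array([[np.cos(psi),np.sin(psi)],[np.sin(psi),-np.cos(psi)]])
tcp=np.array([.46829,.26394])
H=P[...,2]; m=(im.min(-1)>100)&(H>.13)&(H<.165); m[:200]=0
q=(P[...,:2]-tcp)@R.T
for v in range(228,262,3):
    u=np.nonzero(m[v])[0]
    if len(u)<20: continue
    row=np.zeros_like(m); row[v,[u[0],u[-1]]]=1
    Q=(plane(row,K,T,.1527)[:,:2]-tcp)@R.T
    print(v,u[0],u[-1],Q.round(4).tolist(),len(u),H[v,u[2]].round(4),H[v,u[-3]].round(4))
```

```text
228 271 323 [[0.0196, -0.005], [0.0196, 0.0172]] 26 0.1559 0.1563
231 171 323 [[0.0182, -0.0478], [0.0182, 0.0173]] 153 0.152 0.1514
234 172 323 [[0.0168, -0.0475], [0.0168, 0.0173]] 104 0.1524 0.1521
237 172 323 [[0.0154, -0.0476], [0.0154, 0.0174]] 135 0.1528 0.1518
240 172 323 [[0.014, -0.0477], [0.014, 0.0174]] 90 0.1523 0.1516
243 173 323 [[0.0126, -0.0474], [0.0126, 0.0175]] 93 0.1519 0.1522
246 173 323 [[0.0112, -0.0476], [0.0112, 0.0175]] 98 0.152 0.1523
249 173 323 [[0.0097, -0.0477], [0.0097, 0.0176]] 142 0.1517 0.1525
252 174 322 [[0.0083, -0.0474], [0.0083, 0.0172]] 116 0.152 0.1524
255 174 322 [[0.0069, -0.0475], [0.0069, 0.0172]] 112 0.1526 0.1527
258 174 322 [[0.0054, -0.0476], [0.0054, 0.0173]] 85 0.1519 0.153
261 174 322 [[0.004, -0.0478], [0.004, 0.0173]] 83 0.1522 0.1524
```

```bash
cat > tgt.py <<'E'
from h import *
psi=-.1033; t=np.array([np.cos(psi),np.sin(psi)]); y=np.array([np.sin(psi),-np.cos(psi)])
cell=np.array([.5541,-.0186]); tcp=cell+.0002*t+.0151*y
rot=[np.pi,0,psi]
E
python3 - <<'E'
from tgt import *
move_l([.4684,.264,.19],feed=.1)
movep([*tcp,.19],rot); hold(.3)
move_l([*tcp,.126],feed=.06); hold(.3); o=observe(); print(o['eef_pos'],tcp,o['ft_force'],o['tcp_rot'])
im,*_=snap('wrist','i1')
hit=move_l([*tcp,.097],feed=.02,max_force=5); o=observe(); print(hit,o['eef_pos'],o['ft_force'],o['torque'],o['time_s'],o['opening'])
E
```

```text
[ 0.55287719 -0.03366066  0.12625924] [ 0.55274188 -0.03364013] [-0.12205737 -0.27089996 -3.55829906] [ 3.14153585e+00 -4.54687586e-04 -1.03255975e-01]
False [ 0.55287702 -0.03366666  0.097183  ] [ 0.55466813 -0.30868805 -3.75660813] [-0.03694669  0.03295454  0.03309229] 17.2417 0.012830862882276155
```

It went in without contact. Now press.

Run:
```python
from tgt import *
z=.097
hold(.2); f0=observe()['ft_force'][2]
print('base',f0)
while z>.064:
    z-=.001; hit=move_l([*tcp,z],feed=.015,max_force=18); o=observe(); f=o['ft_force'][2]-f0
    print(round(z,4),o['eef_pos'][2].round(4),f.round(2),o['torque'].round(2),hit)
    if f>16 or hit: break
print(o['eef_pos'],o['opening'],o['time_s'])
snap('wrist','p1')
```

```text
base -3.8760236938035812
0.096 0.0959 0.17 [-0.02  0.    0.  ] False
0.095 0.0949 0.81 [-0.01  0.01  0.01] False
0.094 0.0939 0.27 [-0.03  0.03  0.01] False
0.093 0.0929 0.31 [-0.02  0.02  0.06] False
0.092 0.0919 0.09 [-0.07 -0.05 -0.01] False
0.091 0.0909 0.56 [-0.03  0.02 -0.05] False
0.09 0.0903 1.85 [-0.07  0.07 -0.01] False
0.089 0.0894 5.82 [-0.1  0.2 -0.1] False
0.088 0.0882 6.87 [-0.1   0.06 -0.02] False
0.087 0.0871 6.43 [-0.16  0.08 -0.  ] False
0.086 0.0861 6.57 [-0.21 -0.05 -0.01] False
0.085 0.0851 6.86 [-0.31 -0.13  0.07] False
0.084 0.0841 7.18 [-0.31 -0.13 -0.01] False
0.083 0.0831 8.44 [-0.35 -0.16 -0.01] False
0.082 0.0821 7.42 [-0.34 -0.24 -0.03] False
0.081 0.0811 8.3 [-0.41 -0.22 -0.01] False
0.08 0.0801 8.7 [-0.36 -0.22  0.03] False
0.079 0.0795 11.61 [-0.4  -0.01  0.02] False
0.078 0.0795 18.91 [-0.26  0.58  0.06] False
[ 0.55303858 -0.03368036  0.07948907] 0.01258879808384446 22.1917
```

View pics/p1.png

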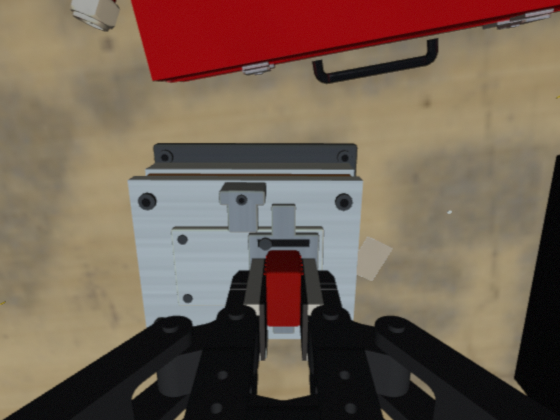

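It is home at TCP z 0.0795, so the flange is at about 67.5 mm. In the picture the head is flat on the flange, and the tongue at (284,218) is clear beside the lug at (242,207). Now I'll slide.

Run:
```python
from tgt import *
f0=-3.88
for s in np.arange(.002,.0181,.002):
    hit=move_l([*(tcp-s*y),.0780],feed=.015,max_force=11); o=observe(); f=o['ft_force']
    print(round(s,4),((o['eef_pos'][:2]-tcp)@-y).round(4),o['eef_pos'][2].round(4),(f[2]-f0).round(1),'lat',(f[:2]@y).round(2),hit)
    if hit or f[:2]@y>12: break
print(o['opening'],o['time_s']); snap('wrist','s1')
```

```text
0.002 0.0021 0.0795 17.5 lat 1.9 False
0.004 0.0042 0.0795 18.1 lat 1.2 False
0.006 0.0062 0.0795 18.0 lat 1.23 False
0.008 0.0082 0.0795 17.6 lat 1.45 False
0.01 0.0102 0.0795 18.0 lat 0.62 False
0.012 0.0122 0.0795 17.7 lat 1.84 False
0.014 0.0142 0.0795 18.0 lat 0.92 False
0.016 0.0156 0.0795 18.7 lat 2.38 False
0.018 0.0162 0.0795 17.2 lat 8.82 False
0.012861249240083344 24.7917
```

The lateral force rose at 16 mm, so the keeper is at its locked stop. I'll ease up, release, back off and look.

Run:
```python
from tgt import *
p=tcp-.0165*y
move_l([*p,.0795],feed=.02); hold(.2)
move_l([*p,.0812],feed=.01,max_force=14); hold(.2); o=observe(); print(o['eef_pos'],o['ft_force'])
gripper_to(.034,20); hold(.3)
print(move_l([*p,.16],feed=.06,max_force=6)); gripper_to(.085)
c=cell-.04*t; movep([*c,.23],rot); hold(.3)
im,*_=snap('wrist','e1'); print(observe()['time_s'])
cv2.imwrite('pics/e1c.png',cv2.resize(im[50:230,180:390,::-1],None,fx=2.5,fy=2.5))
```

```text
[ 0.5545618  -0.01752955  0.08120498] [ 1.70483949 -4.64627977  4.03446434]
False
29.2417
```

View pics/e1c.png

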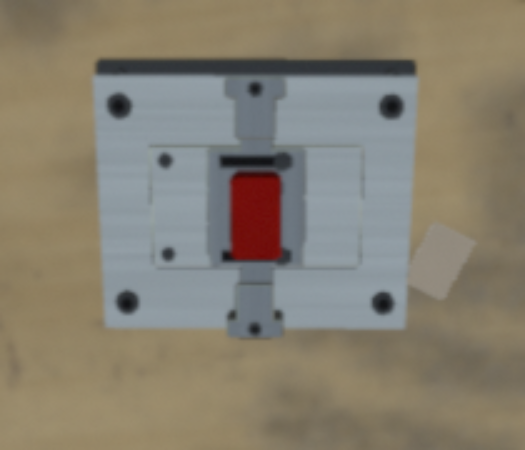

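The knob at (256,215) sits centred on the head at (258,207), and both tongues run under the lugs at (255,110) and (255,300). The plunger is level and the gripper is clear.

```bash
python3 -c "
from plant import *
print(job_done())"
```

```text
the job is handed in; nothing more can be done
None
```

The cell is closed and the job handed in at about 29 s: the plunger seated at about 18 N of push, the keeper went across to its locked stop, and after release the last picture showed both tongues under the lugs; `job_done` returned no verdict.

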